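# Tuck the joint strip under the food warmer's drip flap and hold it down

### The arm

A 6-joint arm with a two-finger parallel gripper is mounted at the origin on the work surface. World frame = base frame: x ahead of the robot, y to its left, z up, the work surface at z = 0. Lengths are in m, angles in rad, forces in N, time in s.
With the tool pointing down it reaches from about 0.375 to 0.925 m from the base axis. Payload 5.7 kg.
Tool frame: the origin (TCP) lies midway between the tips of the shut fingers; the grasp point (between the pads) lies 19 mm behind it; z points along the fingers, y is the line along which they close (so a half turn about z gives the same grasp; the last joint's range is limited). The gripper opens to 88 mm and grips with 3 to 60 N. Pads are 20 mm wide; open, the fingers measure 115 mm over their backs; the gripper's body (75 mm by 178 mm) begins 61 mm behind the grasp point.
Start: joints at [-0.115, 0.359, 1.51, -0, 1.272, -0.115], TCP at [0.6, -0, 0.223] pointing down, gripper open.
Joint ranges: [-2.97, 2.97], [-1.01, 2.36], [0.21, 2.38], [-0.96, 4.11], [0.2, 2.71], [-2.98, 2.98]. Speed limits (rad/s): [2.39, 2.39, 3.14, 3.14, 3.14, 3.14].

### API

Orientations are given as a unit quaternion [x, y, z, w].
In Python, from rig import robot gives the robot as it stands.
- The arm moves only by the tool move_arm, never from a script. Its arguments are lists of equal length, an entry for each row: "jaw": the opening, from 0 (shut) to 1 (fully open); "slide": the shift along the world's x, y, z in mm, a list of three; "spin": the turn about the world's z in degrees. A call has 1 to 10 rows; each row shifts and turns the commanded pose from where the row before left it; what a row does not reach is not made up. A row lasts 1/12 s, in which the tool goes at most 41.7 mm and 7.16 degrees, less where a joint would pass 70% of its speed; a pose out of reach is approached as far as the arm can. A call with a gripper value outside its range is refused whole. The fingers move at their own pace and stop on an object; "force" is the grip in N (left out, the last holds). Time passes only in rows, so rows that do not move let the fingers close. It gives the time, the measured TCP pose, the force, the opening and the grip force at its end, in the units of the state.
- robot.sense(): the state, without advancing time (a new reading comes with each control period).
- robot.read_camera(name): name is "scene" or "side" or "wrist"; returns the picture (384x512x3 uint8, blue, green, red); there is no depth.
- robot.camera_info(name): a dict with "intrinsics" (3x3 intrinsics, pixels), "dist" ([k1, k2, p1, p2, k3] as OpenCV has them; the pictures are not rectified), "rvec" (rotation vector, rad) and "tvec" (3), from world to camera coordinates, as OpenCV has them; the wrist camera has in their place "T_tool_cam" (4x4, takes a point from camera to tool coordinates, whose origin is the TCP and whose axes are the flange's). Camera axes: x right, y down, z forward; pixel columns grow to the right and rows downward; lengths in m; the calibration is good to about 2 mm. A picture is of the moment at which its call begins: read the wrist's pose just before it. camera_info takes no time and is no camera call.
- robot.close_job(): hands the job in; it is judged then, once.
Trained networks look in the newest picture that a camera, given by its name, has taken for a name from the list of things; names that differ only in an ending like _2 or _b are one class to them, and where a whole thing is asked for, a point or a joint stands for the part that bears it (a point fixed in the world has none). Each returns a list of dicts, best first, with "conf" (0 to 1); they miss things now and then, are a little off and sometimes report something else, mostly with a low value. They report only what shows in the picture. A call takes as long as a camera call. They do not tell look-alikes from the thing itself.
- robot.search_frame(camera, label): "rect" ([left, top, right, bottom] in pixels, round what is visible of it).
- robot.cut_out(camera, label): "mask" (384x512 bool, what is visible of it) and "rect" ([left, top, right, bottom] in pixels, round what is visible of it).
The state is a dict: "clock": time; "qpos": joint angles; "qd": joint speeds; "effort": joint torques, N m; "position": TCP position; "tool_rot": TCP orientation; "force": force on the tool from outside, world axes, zero at the start; "wrist_torque": the same for the moment, N m; "width": opening from 0.0 (shut) to 1.0 (fully open); "finger_force": force on a finger pad.
Only numpy, scipy, OpenCV 4.12 (cv2) and the standard library are available. Lean on these libraries where they do the work, as an engineer would, in place of code of your own. Each camera call takes 0.05 s, during which the arm holds its last target. There are 200 camera calls.

### The job

Cover the joint in front of the food warmer: slide the front edge of the white strip under the blue drip flap, without lifting the flap, until the black line on the strip comes to the flap's edge all along (a little past it does no harm), with the strip's whole front edge under the flap. The program finishes while holding: the fingers stay on the strip, pressing it flat onto the counter with a firm push of about 10 to 20 newtons, without letting go. Leave the lilac trays, the cup and the sauce bottle where they stand.

Things in the scene. Friction and masses are not known exactly. Their poses are not given: they have to be found in the camera images.
- strip_grip (a point): centre of the red grip bar standing on the white strip, 22 mm above the strip's underside. Bar: 12 mm thick (strip's x), 100 mm long (strip's y), from 4 to 40 mm above the underside. x points to the front edge (to be tucked), 65 mm ahead of the bar's centre; y to the left; z up. Room for fingers before and behind the bar.
- strip: the white strip, one rigid loose piece with the bar, 0.2 to 0.33 kg, starts flat on the counter. Plate 90 mm (x) by 160 mm (y), 4 mm thick, from 65 mm ahead of the origin to 25 mm behind. Origin on its underside right below the bar's middle; axes as strip_grip. Black line 4 mm wide across its top, centred 30 mm behind the front edge
- front_left (a point): left end (+y) of the strip's front edge, halfway through its 4 mm thickness (2 mm above the counter when it lies flat): 65 mm ahead and 80 mm left of the bar's centre
- front_right (a point): right end (-y) of the strip's front edge, likewise 80 mm right of the bar's centre
- warmer: steel food warmer full of food, fixed to the counter, 46 mm tall, 360 mm wide (y), 270 mm deep (x). Origin NOT at its centre: on the counter (z = 0) right under the middle of the blue flap's free edge, on the robot's side; x from there level into the warmer, square to that edge, y along the edge to the left, z up. Its front face is at x = 60 mm.
- flap_edge (a point): middle of the lower side of the blue flap's free edge when the flap is down (10 mm above the counter); fixed to the warmer, same axes as warmer
- flap (a joint): lift angle of the blue drip flap (rad): 0 = down, level on its stop; grows as its free edge is lifted. Flap: 60 mm from free edge back to its hinge at the warmer's face, 220 mm wide (110 each side of the origin), 4 mm thick, underside 10 mm above the counter (6 mm to spare over the strip); 0.12 kg, swings freely, falls back by itself.
- table: the grey counter top, level, its surface at z = 0
- trays: stack of lilac food trays, 120 x 160 x 88 mm, loose; origin at the centre of its underside; leave alone
- cup: white plastic cup, 72 mm wide, 85 mm tall, loose; origin at the centre of its underside; leave alone
- sauce: red sauce bottle with white cap, 56 mm wide, 150 mm tall, loose; origin at the centre of its underside; leave alone
Mind the look-alikes: they are no part of the job. Of the things shaped like the strip, the white one is meant.

How it is judged:
At the end, for the whole second after the job is handed in: Both front corners of the strip are 18 to 44 mm under the flap and within 105 mm of its middle sideways; the strip is flat (tilt under 0.03 rad, edge not raised) and at rest, the flap is down (under 0.05 rad), and the fingers still press the strip so that it bears on the counter with over 8 N (x of front_left in the frame of warmer between 0.018 and 0.044 m and y of front_left in the frame of warmer between -0.105 and 0.105 m and height (world z) of front_left between -0.001 and 0.005 m and x of front_right in the frame of warmer between 0.018 and 0.044 m and y of front_right in the frame of warmer between -0.105 and 0.105 m and height (world z) of front_right between -0.001 and 0.005 m and angle between strip's own z axis and vertical below 0.03 rad and contact force between strip and table above 8 N and contact force between the fingers and strip above 3 N and value of joint flap below 0.05 rad and linear speed of strip below 0.01 m/s); the arm keeps its last pose, push and grip.
It fails at once if the flap is lifted (more than 0.1 rad, 6 mm at its edge) (value of joint flap above 0.1 rad).
It fails at once if the trays moved more than 25 mm (distance of trays from where it was at the start of the episode above 0.025 m).
It fails at once if the cup moved more than 25 mm (distance of cup from where it was at the start of the episode above 0.025 m).
It fails at once if the sauce moved more than 25 mm (distance of sauce from where it was at the start of the episode above 0.025 m).
It also fails if it takes over 38 s, if anything falls off the work surface, if the arm or the gripper's body presses on something with over 40 N, if the wrist force passes 120 N, or if a joint passes its speed limit or range.

## Working session

There is one attempt and no reset: what is moved stays moved. The work goes in short steps, Python scripts to look and compute and a tool call to move; the robot and the scene stay as the last step left them, time stands still between calls to the robot, and variables do not carry over. Pictures are saved under pics/ and viewed, at most 10 in all, crops included, and the job is handed in when it is done.

Besides the shell and the picture viewer there is one more tool, called in YAML: its name, and indented under it one key for each argument. move_arm: Moves the arm, as the interface text tells. Its arguments: {"type":"object","properties":{"jaw":{"type":"array"},"slide":{"type":"array"},"spin":{"type":"array"},"force":{"type":"number"}},"required":["jaw","slide","spin"]}

```bash
ls; mkdir -p pics; cat > h.py <<'E'
import numpy as np, cv2
from rig import robot
def cam(n):
    i=robot.camera_info(n); K=np.array(i["intrinsics"],float); D=np.array(i["dist"],float)
    if n=="wrist":
        from scipy.spatial.transform import Rotation as R
        s=robot.sense(); T=np.eye(4); T[:3,:3]=R.from_quat(s["tool_rot"]).as_matrix(); T[:3,3]=s["position"]
        W=np.linalg.inv(T@np.array(i["T_tool_cam"])); return K,D,W[:3,:3],W[:3,3]
    return K,D,cv2.Rodrigues(np.array(i["rvec"],float))[0],np.array(i["tvec"],float).ravel()
def back(c,px,z):
    K,D,R,t=c; u=cv2.undistortPoints(np.array(px,float).reshape(-1,1,2),K,D).reshape(-1,2)
    d=np.c_[u,np.ones(len(u))]@R; o=-R.T@t
    z=np.broadcast_to(z,len(u)); return o+d*((z-o[2])/d[:,2])[:,None]
def proj(c,P):
    K,D,R,t=c; return cv2.projectPoints(np.array(P,float).reshape(-1,3),cv2.Rodrigues(R)[0],t,K,D)[0].reshape(-1,2)
E
python3 - <<'E'
from h import *
a=robot.read_camera("scene"); b=robot.read_camera("side"); 
cv2.imwrite("pics/sc.png",cv2.resize(a,(800,600))); cv2.imwrite("pics/sd.png",cv2.resize(b,(800,600)))
np.save("a.npy",a)
for c in("scene","side"):
    print(c,-cam(c)[2].T@cam(c)[3])
    for l in("strip","warmer","flap","trays","cup","sauce"):
        print(l,[(round(r["conf"],2),np.round(r["rect"]).tolist()) for r in robot.search_frame(c,l)])
E
```

```text
pics
scene [1.06394669 0.81021058 1.11596989]
strip [(0.69, [146.0, 190.0, 198.0, 209.0]), (0.66, [218.0, 164.0, 257.0, 203.0]), (0.57, [252.0, 132.0, 281.0, 165.0])]
warmer [(0.68, [100.0, 217.0, 249.0, 361.0])]
flap [(0.67, [199.0, 234.0, 246.0, 287.0])]
trays [(0.71, [170.0, 115.0, 214.0, 155.0]), (0.23, [1.0, 42.0, 510.0, 382.0])]
cup [(0.68, [347.0, 283.0, 380.0, 322.0]), (0.51, [219.0, 168.0, 258.0, 205.0])]
sauce [(0.74, [200.0, 234.0, 244.0, 288.0]), (0.69, [130.0, 123.0, 153.0, 162.0]), (0.36, [0.0, 40.0, 512.0, 384.0])]
side [ 0.33921609 -0.82156796  0.77721668]
strip [(0.86, [232.0, 220.0, 269.0, 266.0]), (0.56, [307.0, 226.0, 373.0, 270.0]), (0.55, [153.0, 251.0, 210.0, 309.0])]
warmer [(0.74, [291.0, 129.0, 419.0, 216.0])]
flap [(0.71, [290.0, 151.0, 320.0, 197.0])]
trays [(0.6, [235.0, 261.0, 326.0, 361.0])]
cup [(0.94, [213.0, 106.0, 231.0, 127.0])]
sauce [(0.72, [351.0, 293.0, 387.0, 351.0])]
```

View pics/sc.png

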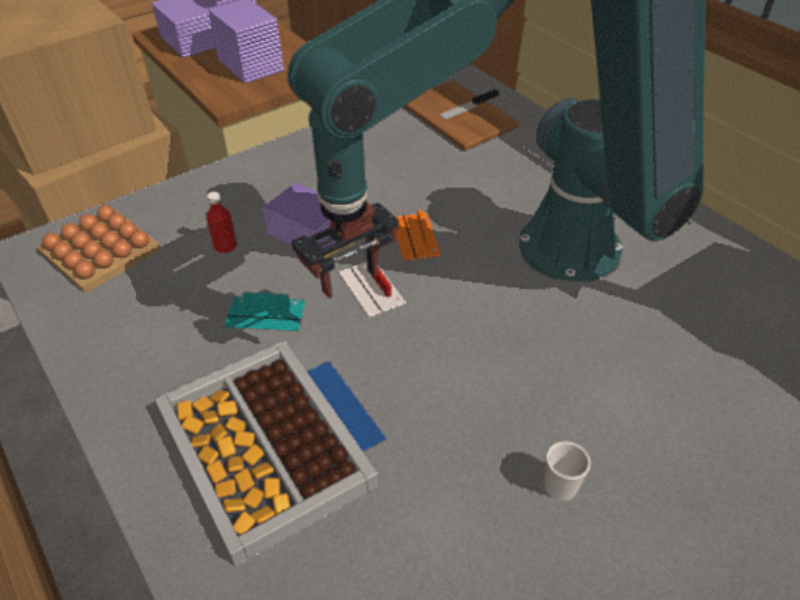

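View pics/sd.png

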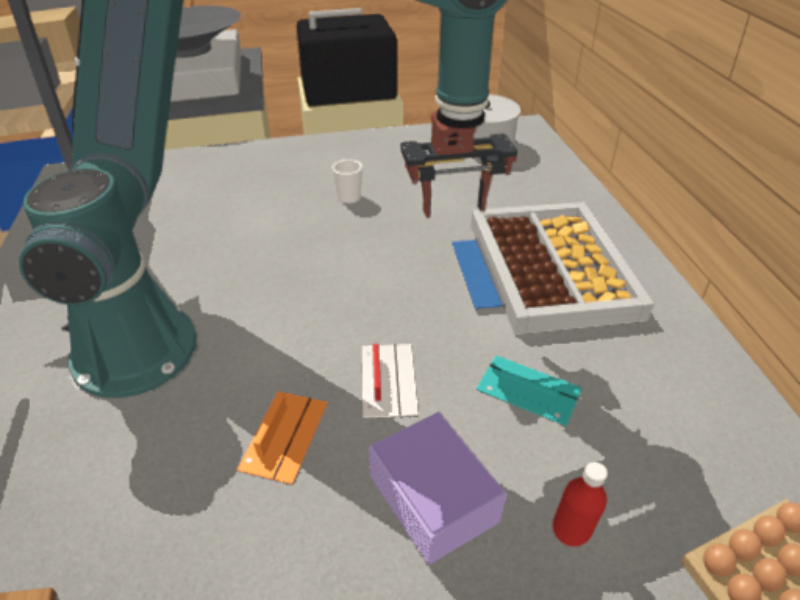

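The white strip is at native side-view pixels of about (232–268, 220–267), with its black line on the warmer side and the red bar behind it. The blue flap is at (291–320, 153–197). The orange and teal pieces are look-alikes. The trays stand close to the strip's right end.

```bash
cat > m.py <<'E'
from h import *
def hull(im,c,rect,cond,z,name):
    x0,y0,x1,y1=rect; m=np.zeros(im.shape[:2],np.uint8); hsv=cv2.cvtColor(im,cv2.COLOR_BGR2HSV)
    m[y0:y1,x0:x1]=cond(hsv)[y0:y1,x0:x1]
    n,l,s,_=cv2.connectedComponentsWithStats(m); 
    m=np.isin(l,[i for i in range(1,n) if s[i,4]>8])
    v,u=np.nonzero(m); P=back(c,np.c_[u,v],z)[:,:2]
    r=cv2.minAreaRect((P*1000).astype(np.float32)); print(name,m.sum(),np.round(r[0],1),np.round(r[1],1),round(r[2],1)); print(np.round(cv2.boxPoints(r),0).tolist())
white=lambda h:((h[...,1]<40)&(h[...,2]>170)).astype(np.uint8)
blue=lambda h:((h[...,0]>100)&(h[...,0]<120)&(h[...,1]>120)&(h[...,2]>50)).astype(np.uint8)
E
python3 - <<'E'
from m import *
b=robot.read_camera("side");a=robot.read_camera("scene")
hull(b,cam("side"),(224,212,280,275),white,.004,"strip side")
hull(b,cam("side"),(285,145,325,202),blue,.014,"flap side")
hull(a,cam("scene"),(195,228,250,292),blue,.014,"flap scene")
hull(a,cam("scene"),(212,160,262,206),white,.004,"strip scene")
for n,l in(("side","trays"),("side","sauce")):
    r=robot.search_frame(n,l)[0]["rect"]; print(l,np.round(back(cam(n),[[r[0],r[3]],[r[2],r[3]],[(r[0]+r[2])/2,r[3]]],0),3).tolist())
E
```

```text
strip side 2757 [ 462.2 -156.3] [213.3 160.2] 78.8
[[363.0, -245.0], [520.0, -276.0], [561.0, -67.0], [404.0, -36.0]]
flap side 686 [679.8  76.9] [215.   52.3] 86.6
[[647.0, -29.0], [699.0, -32.0], [712.0, 183.0], [660.0, 186.0]]
flap scene 947 [680.2  82.1] [219.   47.2] 86.7
[[650.0, -26.0], [697.0, -29.0], [710.0, 190.0], [663.0, 193.0]]
strip scene 463 [ 454.4 -161.3] [161.4  89.2] 82.1
[[399.0, -235.0], [487.0, -247.0], [510.0, -88.0], [421.0, -75.0]]
trays [[0.365, -0.48, 0.0], [0.553, -0.518, 0.0], [0.459, -0.498, 0.0]]
sauce [[0.615, -0.506, 0.0], [0.694, -0.524, 0.0], [0.655, -0.514, 0.0]]
```

The flap's free-edge middle is at about (654, 80) mm with a yaw of −3.5°. The strip's origin is at about (435, −158) mm with a yaw of −8°. Next I move above the bar.

move_arm:
  jaw: [1, 1, 1, 1, 1, 1, 1, 1, 1, 1]
  slide:
    - [-16, -16, -7]
    - [-17, -16, -7]
    - [-17, -16, -7]
    - [-17, -16, -7]
    - [-17, -16, -7]
    - [-17, -16, -7]
    - [-16, -16, -7]
    - [-16, -16, -7]
    - [-16, -15, -7]
    - [-16, -15, -7]
  spin: [0, 0, 0, 0, 0, 0, 0, 0, 0, 0]
  force: 30

```text
clock: 1.73
position: [0.4343, -0.1587, 0.1525]
tool_rot: [0.707, 0.707, 0.0, 0.0]
force: [-0.6, -0.2, 0.1]
width: 0.998
finger_force: 0.0
```

```bash
python3 - <<'E'
from h import *
from scipy.spatial.transform import Rotation as R
s=robot.sense(); print(s["clock"],s["position"],R.from_quat(s["tool_rot"]).as_matrix().round(3),s["force"])
c=cam("wrist"); w=robot.read_camera("wrist"); cv2.imwrite("pics/w1.png",w)
hsv=cv2.cvtColor(w,cv2.COLOR_BGR2HSV)
print("cam at",-c[2].T@c[3])
for r in robot.cut_out("wrist","strip"):
    print(r["conf"],np.round(r["rect"]))
E
```

```text
1.7333 [ 0.43430177 -0.15873408  0.15253637] [[-0.  1.  0.]
 [ 1.  0. -0.]
 [-0.  0. -1.]] [-0.63199205 -0.19078425  0.05834158]
cam at [ 0.43455935 -0.08799066  0.31527797]
0.88 [387. 164. 512. 242.]
0.73 [223. 104. 325. 243.]
0.69 [ 86. 174. 177. 268.]
```

View pics/w1.png

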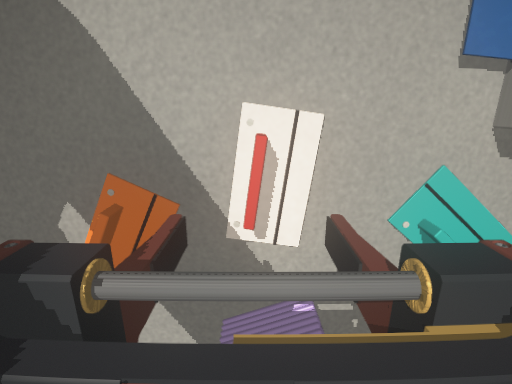

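The wrist view shows the white strip with corners at about (243,102), (324,113), (299,247) and (227,238). The bar top runs from about (261,134) to (250,229), and the trays are just below at (220–325, 300+).

```bash
python3 - <<'E'
from m import *
c=cam("wrist"); w=robot.read_camera("wrist")
hull(w,c,(215,92,335,258),white,.004,"strip wrist")
red=lambda h:(((h[...,0]<8)|(h[...,0]>172))&(h[...,1]>150)&(h[...,2]>150)).astype(np.uint8)
hull(w,c,(235,120,275,240),red,.040,"bar top")
print(proj(c,[0.434,-0.159,0.02]).round(), back(c,[[310,302],[222,320]],.088).round(3))
E
```

```text
strip wrist 11279 [ 456.  -161.4] [132.  194.9] 3.9
[[384.0, -69.0], [397.0, -263.0], [528.0, -254.0], [515.0, -60.0]]
bar top 895 [ 433.1 -157.4] [98.3 10.2] 82.4
[[422.0, -205.0], [432.0, -207.0], [445.0, -109.0], [435.0, -108.0]]
[[257. 181.]] [[ 0.484 -0.261  0.088]
 [ 0.399 -0.282  0.088]]
```

move_arm:
  jaw: [1, 1, 1, 1, 1, 1, 1, 1, 1, 1]
  slide:
    - [0, 1, -20]
    - [0, 0, -20]
    - [0, 0, -20]
    - [0, 0, -20]
    - [0, 0, -20]
    - [0, 0, -15]
    - [0, 0, -10]
    - [0, 0, -10]
    - [0, 0, -6]
    - [0, 0, 0]
  spin: [-2, -2, -2, -1.7, 0, 0, 0, 0, 0, 0]

```text
clock: 2.72
position: [0.4355, -0.1564, 0.0109]
tool_rot: [0.753, 0.658, -0.0, -0.0]
force: [0.3, 0.2, 0.0]
width: 0.997
finger_force: 0.0
```

move_arm:
  jaw: [0, 0, 0, 0, 0, 0, 0, 0, 0, 0]
  slide:
    - [0, 0, 0]
    - [0, 0, 0]
    - [0, 0, 0]
    - [0, 0, 0]
    - [0, 0, 0]
    - [0, 0, 0]
    - [0, 0, 0]
    - [0, 0, 0]
    - [0, 0, 0]
    - [0, 0, 0]
  spin: [0, 0, 0, 0, 0, 0, 0, 0, 0, 0]
  force: 30

```text
clock: 3.55
position: [0.4349, -0.157, 0.0116]
tool_rot: [0.753, 0.658, -0.0, -0.0]
force: [0.2, -0.5, -0.1]
width: 0.28
finger_force: 0.0
```

move_arm:
  jaw: [0, 0, 0, 0, 0, 0]
  slide:
    - [0, 0, 0]
    - [0, 0, 0]
    - [0, 0, 0]
    - [0, 0, 0]
    - [0, 0, 0]
    - [0, 0, 0]
  spin: [0, 0, 0, 0, 0, 0]

```text
clock: 4.05
position: [0.4346, -0.1569, 0.0116]
tool_rot: [0.753, 0.658, -0.0, -0.0]
force: [-1.8, 0.1, 1.0]
width: 0.133
finger_force: 30.0
```

move_arm:
  jaw: [0, 0, 0, 0, 0, 0, 0, 0, 0, 0]
  slide:
    - [0, 6, 0]
    - [0, 12, 0]
    - [0, 16, 0]
    - [2, 18, 0]
    - [4, 18, 0]
    - [6, 18, 0]
    - [8, 18, 0]
    - [10, 16, 0]
    - [10, 12, 0]
    - [5, 6, 0]
  spin: [0, 0, 0, 0, 0, 0, 0, 0, 0, 0]
  force: 40

```text
clock: 4.88
position: [0.4808, -0.0147, 0.0116]
tool_rot: [0.752, 0.659, 0.0, 0.0]
force: [0.4, -0.7, -4.1]
width: 0.136
finger_force: 40.0
```

move_arm:
  jaw: [0, 0, 0, 0, 0, 0, 0, 0, 0, 0]
  slide:
    - [5, 6, 0]
    - [8, 12, 0]
    - [8, 14, 0]
    - [8, 14, 0]
    - [8, 14, 0]
    - [8, 14, 0]
    - [8, 14, 0]
    - [7, 10, 0]
    - [5, 5, 0]
    - [0, 0, 0]
  spin: [0, 0, 0.5, 0.7, 0.7, 0.7, 0.7, 0.5, 0.4, 0]

```text
clock: 5.72
position: [0.5461, 0.0868, 0.0116]
tool_rot: [0.728, 0.686, 0.0, 0.0]
force: [1.1, 2.1, 0.7]
width: 0.131
finger_force: 40.0
```

```bash
python3 - <<'E'
from m import *
s=robot.sense();print(s["clock"],s["position"],s["force"],s["width"])
c=cam("wrist"); w=robot.read_camera("wrist"); cv2.imwrite("pics/w2.png",w)
b=robot.read_camera("side"); cv2.imwrite("pics/s2.png",cv2.resize(b[100:290,180:430],None,fx=3,fy=3,interpolation=cv2.INTER_CUBIC))
E
```

```text
5.7167 [0.54610685 0.08683393 0.01159289] [1.07723406 2.08741271 0.7211406 ] 0.1311003538776912
```

View pics/w2.png

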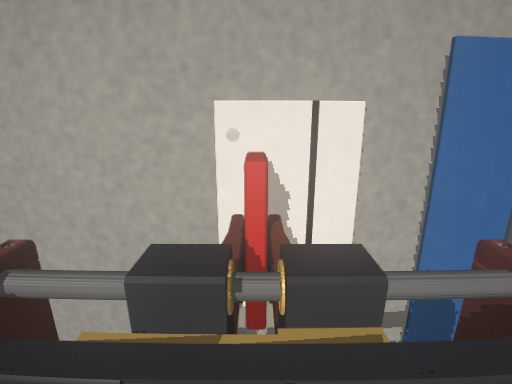

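View pics/s2.png

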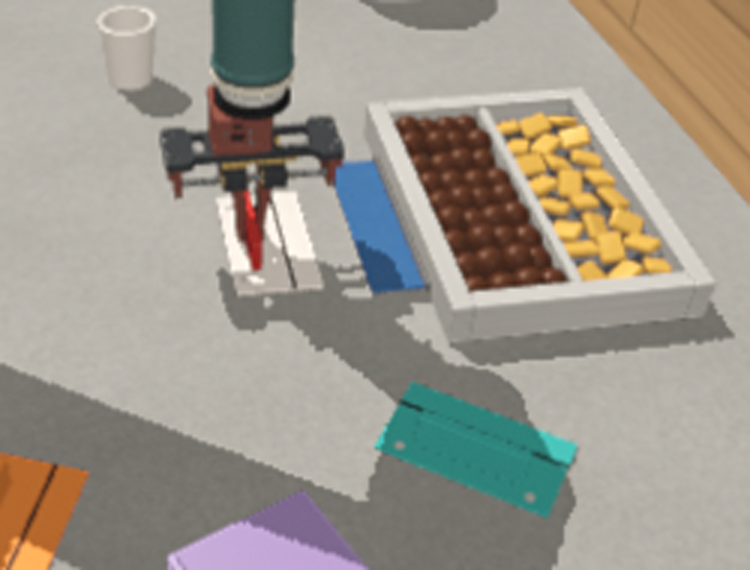

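The wrist view shows the strip held square. Its front edge runs (363,102)→(354,243), and the flap's free edge runs (449,42)→(422,240). I fit both lines in the same image.

```bash
cat > e.py <<'E'
from m import *
def line(w,c,rows,cols,cond,z,side):
    k=cond(cv2.cvtColor(w,cv2.COLOR_BGR2HSV)); p=[]
    for v in range(*rows):
        q=np.nonzero(k[v,cols[0]:cols[1]])[0]
        if len(q)>3: p.append([cols[0]+(q[-1]+.5 if side>0 else q[0]-.5),v])
    P=back(c,p,z)[:,:2]*1000
    for _ in range(3):
        a=np.polyfit(P[:,1],P[:,0],1); r=P[:,0]-np.polyval(a,P[:,1]); P=P[abs(r)<2.5*r.std()+.3]
    print("x at y=0,80,160:",np.polyval(a,[0,80,160]).round(1),"yaw",round(-np.degrees(np.arctan(a[0])),2),"sd",r.std().round(2),len(P),"y",P[:,1].min().round(),P[:,1].max().round()); return a
E
python3 - <<'E'
from e import *
c=cam("wrist"); w=robot.read_camera("wrist")
line(w,c,(106,240),(325,390),white,.004,1)
print("flap");line(w,c,(50,235),(400,500),blue,.012,-1)
from scipy.spatial.transform import Rotation as R
T=R.from_quat(robot.sense()["tool_rot"]).as_matrix();print("tool yaw",np.degrees(np.arctan2(T[1,1],T[0,1])))
h=cv2.cvtColor(w,cv2.COLOR_BGR2HSV); k=blue(h); v,u=np.nonzero(k[20:60,440:]); print("flap top row",v.min()+20)
print(back(c,[[485,v.min()+20]],.014).round(4), "strip left edge",back(c,[[290,101],[363,101]],.004).round(4))
a=robot.read_camera("scene"); hull(a,cam("scene"),(195,228,250,292),blue,.014,"flap scene")
E
```

```text
x at y=0,80,160: [605.4 610.4 615.5] yaw -3.61 sd 0.22 134 y 72.0 157.0
flap
x at y=0,80,160: [650.  654.7 659.4] yaw -3.37 sd 0.2 185 y 76.0 185.0
tool yaw -3.5245184401310903
flap top row 34
[[0.6764 0.1921 0.014 ]] strip left edge [[0.5707 0.1627 0.004 ]
 [0.6138 0.1603 0.004 ]]
flap scene 943 [679.7  82.2] [218.8  48. ] 86.7
[[649.0, -26.0], [697.0, -28.0], [710.0, 190.0], [662.0, 193.0]]
```

The gap to the flap edge is 44 mm and the yaws agree within 0.25°. The target depth is 31 mm, so I move about 75 mm in +x, with no y change because of the lateral offset.

move_arm:
  jaw: [0, 0, 0, 0, 0, 0, 0, 0, 0, 0]
  slide:
    - [3, 0, 0]
    - [5, 0, 0]
    - [6, 0, 0]
    - [6, 0, 0]
    - [6, 0, 0]
    - [6, 0, 0]
    - [6, 0, 0]
    - [6, 0, 0]
    - [6, 0, 0]
    - [5, 0, 0]
  spin: [0, 0, 0, 0, 0, 0, 0, 0, 0, 0]

```text
clock: 6.75
position: [0.6006, 0.086, 0.0116]
tool_rot: [0.728, 0.685, -0.0, -0.0]
force: [-4.5, -0.1, 4.6]
width: 0.134
finger_force: 40.0
```

move_arm:
  jaw: [0, 0, 0, 0, 0, 0]
  slide:
    - [5, 0, 0]
    - [5, 0, 0]
    - [5, 0, 0]
    - [3, 0, 0]
    - [2, 0, 0]
    - [0, 0, 0]
  spin: [0, 0, 0, 0, 0, 0]

```text
clock: 7.25
position: [0.6207, 0.086, 0.0116]
tool_rot: [0.728, 0.685, 0.0, 0.0]
force: [-2.9, -0.8, 2.0]
width: 0.135
finger_force: 40.0
```

```bash
python3 - <<'E'
from e import *
c=cam("wrist"); w=robot.read_camera("wrist"); cv2.imwrite("pics/w3.png",w)
print("flap");line(w,c,(50,235),(290,400),blue,.012,-1)
s=robot.sense();print(s["position"],s["force"],s["width"])
b=robot.read_camera("side"); cv2.imwrite("pics/s3.png",cv2.resize(b[130:220,230:350],None,fx=6,fy=6,interpolation=cv2.INTER_CUBIC))
E
```

```text
flap
x at y=0,80,160: [668.6 665.6 662.6] yaw 2.15 sd 2.63 175 y 88.0 188.0
[0.62063136 0.086022   0.0115823 ] [-0.96031259  0.11865935  1.85385344] 0.13763810542866473
```

View pics/w3.png

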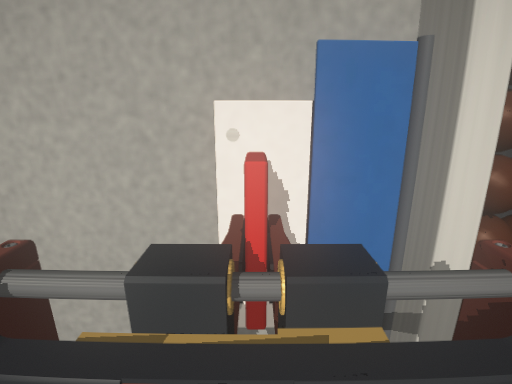

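View pics/s3.png

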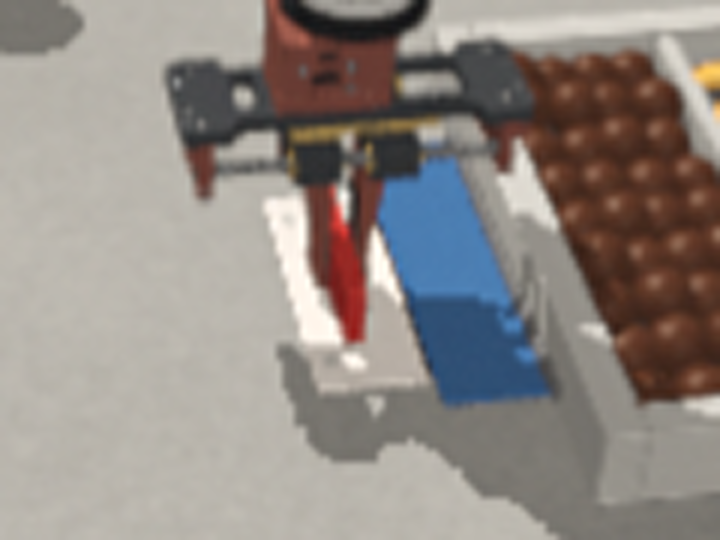

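The black line is right at the flap's edge along its visible length: (311,102)→(306,245) in the wrist view. The flap is level, and the strip is 60+ mm square to it. Now I press down in small steps.

move_arm:
  jaw: [0, 0, 0, 0]
  slide:
    - [0, 0, -0.5]
    - [0, 0, -0.5]
    - [0, 0, 0]
    - [0, 0, 0]
  spin: [0, 0, 0, 0]

```text
clock: 7.68
position: [0.6207, 0.086, 0.0116]
tool_rot: [0.728, 0.685, 0.001, 0.001]
force: [-2.7, 0.7, 9.0]
width: 0.137
finger_force: 40.0
```

move_arm:
  jaw: [0, 0, 0, 0, 0, 0]
  slide:
    - [0, 0, -0.5]
    - [0, 0, -0.5]
    - [0, 0, 0]
    - [0, 0, 0]
    - [0, 0, 0]
    - [0, 0, 0]
  spin: [0, 0, 0, 0, 0, 0]

```text
clock: 8.18
position: [0.6207, 0.086, 0.0116]
tool_rot: [0.728, 0.685, 0.001, 0.001]
force: [-5.4, -0.4, 18.0]
width: 0.133
finger_force: 40.0
```

move_arm:
  jaw: [0, 0, 0, 0, 0, 0]
  slide:
    - [0, 0, 0]
    - [0, 0, 0]
    - [0, 0, 0]
    - [0, 0, 0]
    - [0, 0, 0]
    - [0, 0, 0]
  spin: [0, 0, 0, 0, 0, 0]

```text
clock: 8.68
position: [0.6207, 0.086, 0.0116]
tool_rot: [0.728, 0.685, 0.001, 0.001]
force: [-5.0, 0.4, 17.2]
width: 0.134
finger_force: 40.0
```

```bash
python3 - <<'E'
from e import *
c=cam("wrist"); w=robot.read_camera("wrist"); cv2.imwrite("pics/w4.png",cv2.resize(w[80:270,200:430],None,fx=3,fy=3))
line(w,c,(106,240),(300,345),lambda h:((h[...,0]>100)&(h[...,0]<120)&(h[...,1]>150)).astype(np.uint8),.012,-1)
line(w,c,(106,200),(272,325),white,.004,1)
b=robot.read_camera("side"); hull(b,cam("side"),(285,145,325,202),blue,.014,"flap side")
E
```

```text
Traceback (most recent call last):
  File "e.py", line 7, in line
    P=back(c,p,z)[:,:2]*1000
      ~~~~^^^^^^^
  File "h.py", line 11, in back
    K,D,R,t=c; u=cv2.undistortPoints(np.array(px,float).reshape(-1,1,2),K,D).reshape(-1,2)
                 ~~~~~~~~~~~~~~~~~~~^^^^^^^^^^^^^^^^^^^^^^^^^^^^^^^^^^^^^^^^
cv2.error: OpenCV(4.12.0) /io/opencv/modules/calib3d/src/undistort.dispatch.cpp:347: error: (-215:Assertion failed) CV_IS_MAT(_src) && CV_IS_MAT(_dst) && (_src->rows == 1 || _src->cols == 1) && (_dst->rows == 1 || _dst->cols == 1) && _src->cols + _src->rows - 1 == _dst->rows + _dst->cols - 1 && (CV_MAT_TYPE(_src->type) == CV_32FC2 || CV_MAT_TYPE(_src->type) == CV_64FC2) && (CV_MAT_TYPE(_dst->type) == CV_32FC2 || CV_MAT_TYPE(_dst->type) == CV_64FC2) in function 'cvUndistortPointsInternal'
```

View pics/w4.png

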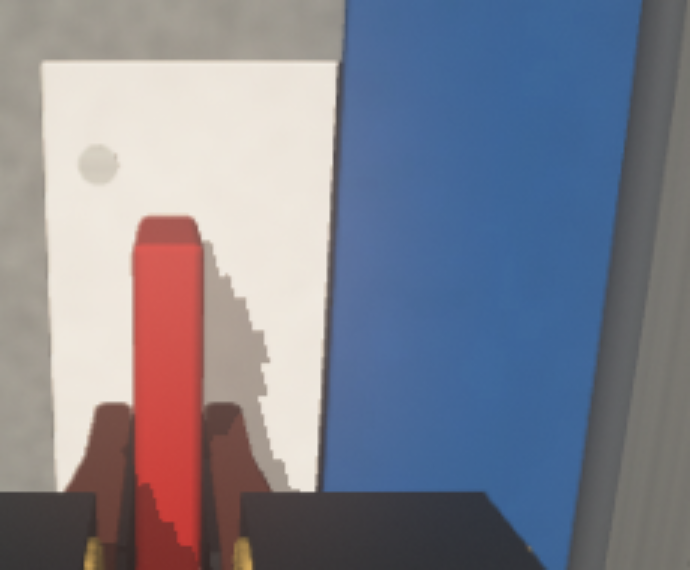

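The black line's rear border lies along the flap's edge, from about (338,65) to (318,490) in the crop. It is parallel to the edge, and the flap is down. The push is 17 N and steady, so I hand in.

```bash
python3 -c "
from rig import robot
print(robot.sense()['force']); print(robot.close_job())"
```

```text
[-5.96722843 -0.04482745 16.89980191]
the job is handed in; nothing more can be done
None
```

Job handed in: the white strip is about 30 mm under the blue flap by my measurement, its black line at the flap's edge along the visible length, and the gripper still holds the bar with a steady 17 N push down (no verdict was returned).

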